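# Post a used petri dish through the spring flap of the drop box

## Robot

A 7-joint arm with a two-finger parallel gripper is mounted at the origin on a cart in front of the work surface, level with it; the furniture and walls round the work are solid. World frame = base frame: x ahead of the robot, y to its left, z up, the work surface at z = 0. Lengths are in m, angles in degrees, forces in N, time in s.
With the tool pointing down it reaches from about 0.4 to 0.925 m from the base axis. Payload 5.6 kg.
Tool frame: the origin (TCP) lies midway between the tips of the shut fingers; the grasp point (between the pads) lies grip_point_offset behind it (grip_point_offset is the distance from the TCP to the grasp point, in m); z points along the fingers, x is the direction in which the jaws open and shut, and the axes are right-handed (so a half turn about z gives the same grasp; the last joint's range is limited). The gripper opens to 85 mm and grips with 20 to 120 N. Pads are 22 mm wide; open, the fingers measure 114 mm over their backs; the gripper's body (76 mm by 85 mm) begins 54 mm behind the grasp point. The pads swing forward as they close: fully open they stand 13 mm farther back than shut.
Start: joints at [66.406, 26.786, -0.665, 91.828, 0.344, 61.387, -3.226], TCP at [0.234, -0.606, 0.231] pointing down, gripper open.
Joint ranges: [-144.91, 144.91], [-17.63, 115.5], [-89.93, 88.59], [15.96, 139.68], [-74.01, 254.01], [8.47, 105.57], [-167.45, 167.45]. Speed limits (degrees/s): [147.25, 147.25, 180, 180, 180, 180, 180].

## Interface

Orientations are given as [roll, pitch, yaw] about the fixed x, y, z axes, in that order (R = Rz(yaw) Ry(pitch) Rx(roll)).
In Python, from workcell import * gives the robot as it stands.
- The arm moves only by the tool move_arm, never from a script. Its argument "commands" is a list of rows, each a list of 2 entries, a list of its own where there are three numbers: the shift along the world's x, y, z in m, then the turn, a rotation vector about the world's x, y, z in rad. A call has exactly 8 rows; each row shifts and turns the commanded pose from where the row before left it; what a row does not reach is not made up. A row lasts 1/12 s, in which the tool goes at most 41.7 mm and 7.16 degrees, less where a joint would pass 70% of its speed; a pose out of reach is approached as far as the arm can. A call is refused whole if a number of a shift passes 0.0417 or a number of a turn 0.125, either way. A call with a gripper value outside its range is refused whole. "gripper" is the opening, from -1 (shut) to 1 (fully open), set as the call begins (left out, the last holds). The fingers move at their own pace and stop on an object; "grip_force" is the grip in N (left out, the last holds). Time passes only in rows, so rows that do not move let the fingers close, or fill a call up. It gives the time, the measured TCP pose, the force and the opening at its end, in the units of the state.
- sense(): the state, without advancing time (a new reading comes with each control period).
- snapshot(name): name is "side" or "top"; returns the picture (384x512x3 uint8, red, green, blue); there is no depth.
- get_calibration(name): a dict with "camera_matrix" (3x3 intrinsics, pixels), "T" (4x4, takes a point from camera to world coordinates). Camera axes: x right, y up, looking along -z (the intrinsics and any distortion apply to the point x, -y, -z); pixel columns grow to the right and rows downward; lengths in m; the calibration is good to about 2 mm. A picture is of the moment at which its call begins. get_calibration takes no time and is no camera call.
- finish_job(): hands the job in, once; it reports no verdict.
The state is a dict: "time": time; "joint_positions": joint angles; "dq": joint speeds; "joint_efforts": joint torques, N m; "ee_pos": TCP position; "eef_rot": TCP orientation; "contact_force": force on the tool from outside, world axes, zero at the start; "wrist_torque": the same for the moment, N m; "grip_width": opening from 0.0 (shut) to 1.0 (fully open).
Only numpy, scipy, OpenCV 4.12 (cv2) and the standard library are available. Lean on these libraries where they do the work, as an engineer would, in place of code of your own. Each camera call takes 0.05 s, during which the arm holds its last target.

## Task

Discard the petri dish that lies on the drop box's loading shelf: press the paddle beside the shelf down with one fingertip to hold the spring-closed flap open and, while it is held, push the dish along the shelf and under the flap with the other fingertip until it slides down into the box. Then let the flap spring shut. Only push the dish, never lift it or shove the flap open with it, and leave the other things on the bench where they are.

Things in the scene. Friction and masses are not known exactly. Their poses are not given: they have to be found in the camera images.
- drop_box: White sheet-metal drop box with a steel loading shelf, fixed to the worktop. Origin: on the worktop straight below the flap's hinge axis; x points from the shelf into the box, y to the left as one faces the mouth, z up; all mm below are in this frame. Housing: outer faces y = +-39, x = -8 to 86, roof top z = 103, inside y = +-34, bin floor z = 4, back wall x = 81.
- shelf_edge (a point): Middle of the shelf's inner edge, at x = -10, z = 55 of the drop box; behind it a polished slide leads down at 40 degrees to the bin floor. The flat shelf (z = 55) runs from there to its open end at x = -140, between guides 7 mm high whose inner faces are at y = +-31. A dish pushed until its rear edge is near x = -20 tips over the edge and slides in by itself.
- hinge (a point): Middle of the flap's hinge axis (x = 0, z = 95 of the drop box, along y), with a barrel of radius 6 mm. A finger that points down can go forward over the shelf until its front face is near x = -8. Shut, the flap hangs from here across the mouth to 4 mm above the shelf.
- flap (a joint): Steel flap and black paddle, one piece on the hinge (rad). 0 = shut. Pressing the paddle down raises the value (1.15 at most) and swings the flap inward and up under the roof; at 0.95 its lower edge is 19 mm above the shelf. A spring shuts it when let go: 0.1 Nm shut, 0.17 Nm at 0.95, so about 1.5 N at the paddle's outer end, 4 to 8 N near the mouth.
- paddle_end (a point): Middle of the upper outer edge of the black paddle, a plate 3 mm thick at y = 48 to 92 of the drop box (a 7 mm bar along its inner edge). Shut, it slopes: upper face from x = -37, z = 83 to x = -112, z = 187 (this point). At 0.95 rad it lies level, upper face z = 58 (3 above the shelf) from x = -12 to -140, so a fingertip can slide along it and the flap stays open.
- dish: Round clear petri dish with a pink filling and lid, 57 mm across and 12 mm high (about 18 g), lying flat on the loading shelf outside the flap. Origin: centre of its underside, z up.
- sample_cup: Sample cup with yellow screw lid, 62 across, 67 high, loose, standing right of the shelf. Bystander: leave it. Origin: centre of underside.
- stain_bottle: Small blue bottle with white cap, 34 across, 67 high, loose, standing left of the housing. Bystander: leave it. Origin: centre of underside.
- marker: White marker pen with black cap, 135 long, 12 thick, loose, lying left of the paddle. Bystander: leave it. Origin: centre of underside.
- tube: Blood tube with green cap, 88 long, 17 thick, loose, lying right of the shelf. Bystander: leave it. Origin: centre of underside.

How it is judged:
By the outcome, as a careful person would: the job done as asked, in the order asked, and still so for the second after the job is handed in, with the robot touching nothing.
It also fails if it takes over 43 s, if anything falls off the work surface, if the arm or the gripper's body presses on something with over 40 N, if the wrist force passes 120 N, or if a joint passes its speed limit or range.

## Working session

There is one attempt and no reset: what is moved stays moved. The work goes in short steps, Python scripts to look and compute and a tool call to move; the robot and the scene stay as the last step left them, time stands still between calls to the robot, and variables do not carry over. Pictures are saved under pics/ and viewed, and the job is handed in when it is done.

Besides the shell and the picture viewer there is one more tool, called after "Emit:" as name(argument=value, ...), one argument or row to a line, values as JSON. move_arm: Moves the arm, as the interface text tells. Its arguments: {"type":"object","properties":{"commands":{"type":"array"},"gripper":{"type":"number"},"grip_force":{"type":"number"}},"required":["commands"]}

```bash
mkdir -p pics; ls; python3 - <<'E'
from workcell import *
import cv2
print(sense())
for n in("side","top"):
    im=snapshot(n); cv2.imwrite(f"pics/{n}0.png",im[:,:,::-1]); c=get_calibration(n); print(n,c)
E
```

```text
pics
{'time': 0.0, 'joint_positions': array([66.40612224, 26.8354323 , -0.66585281, 91.88096255,  0.34351639,
       61.38641556, -3.22579018]), 'dq': array([ 0.03849724, -0.01432275,  0.07305701, -0.09193083, -0.02721182,
        0.00464537, -0.00339008]), 'joint_efforts': array([ 8.20526820e-04, -5.32394743e+01,  2.16036953e-02, -2.51300687e+01,
        1.13559884e-02,  7.70401239e-03, -1.75998207e-05]), 'ee_pos': array([ 0.23406426, -0.60579747,  0.23034446]), 'eef_rot': array([ 1.79993636e+02,  1.00621296e-01, -6.88727263e+01]), 'contact_force': array([ 0.58171013,  0.44109217, -0.25933042]), 'wrist_torque': array([ 0.00987888, -0.05307785, -0.04208028]), 'grip_width': 0.9993497125326256}
side {'camera_matrix': array([[359.3340456 ,   0.        , 252.37493981],
       [  0.        , 359.3340456 , 189.93229639],
       [  0.        ,   0.        ,   1.        ]]), 'T': array([[-9.37662653e-01,  2.20628407e-01, -2.68536505e-01,
         3.68796232e-01],
       [-3.47546403e-01, -5.94140235e-01,  7.25402563e-01,
         7.21245921e-01],
       [ 4.96069576e-04,  7.73511788e-01,  6.33781719e-01,
         6.78153372e-01],
       [ 0.00000000e+00,  0.00000000e+00,  0.00000000e+00,
         1.00000000e+00]])}
top {'camera_matrix': array([[483.35191518,   0.        , 261.11437975],
       [  0.        , 483.35191518, 193.42272962],
       [  0.        ,   0.        ,   1.        ]]), 'T': array([[-0.02936563,  0.98800829, -0.15158255,  0.46264141],
       [-0.99872662, -0.02277796,  0.04501458,  0.10464399],
       [ 0.04102204,  0.15271141,  0.98741907,  1.01093313],
       [ 0.        ,  0.        ,  0.        ,  1.        ]])}
```

View pics/side0.png

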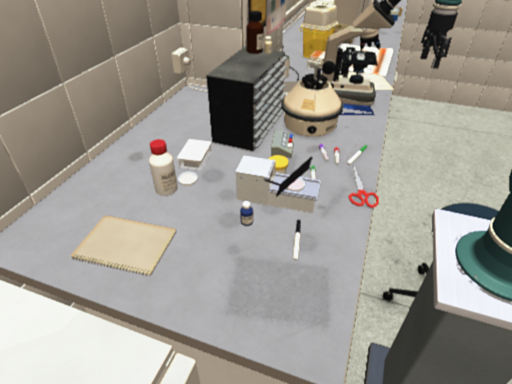

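View pics/top0.png

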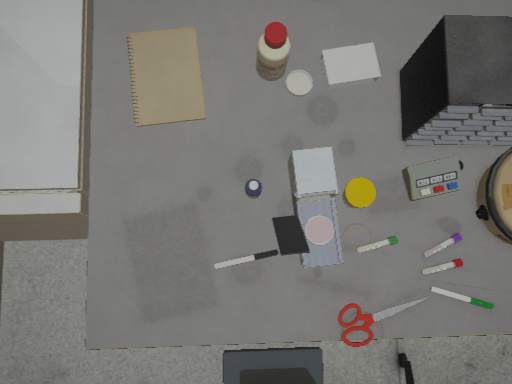

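Both views show the box (top px ~315,172), shelf below it, the pink dish at ~(320,230) and the black paddle at ~(291,235). I'll zoom in for the measurements.

```bash
cat > h.py <<'E'
import numpy as np, cv2
from workcell import *
C={n:get_calibration(n) for n in("side","top")}
def ray(n,uv):
    K=C[n]["camera_matrix"];T=C[n]["T"]
    d=np.array([(uv[0]-K[0,2])/K[0,0],-(uv[1]-K[1,2])/K[1,1],-1.])
    return T[:3,3],T[:3,:3]@d
def onz(n,uv,z):
    o,d=ray(n,uv); return o+d*(z-o[2])/d[2]
def proj(n,p):
    K=C[n]["camera_matrix"];T=C[n]["T"]
    q=T[:3,:3].T@(np.asarray(p)-T[:3,3]); return np.array([K[0,2]+K[0,0]*q[0]/-q[2],K[1,2]-K[1,1]*q[1]/-q[2]])
E
python3 - <<'E'
from h import *
im=cv2.imread("pics/top0.png"); c=im[135:280,235:385]; cv2.imwrite("pics/top0z.png",cv2.resize(c,None,fx=4,fy=4,interpolation=cv2.INTER_CUBIC)[:600,:800])
im=cv2.imread("pics/side0.png"); c=im[130:270,225:385]; cv2.imwrite("pics/side0z.png",cv2.resize(c,None,fx=4,fy=4,interpolation=cv2.INTER_CUBIC)[:600])
E
```

```text
(no output)
```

View pics/top0z.png

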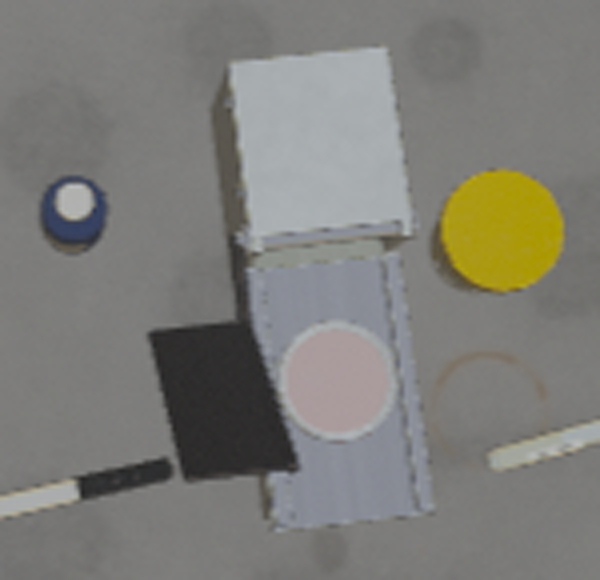

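View pics/side0z.png

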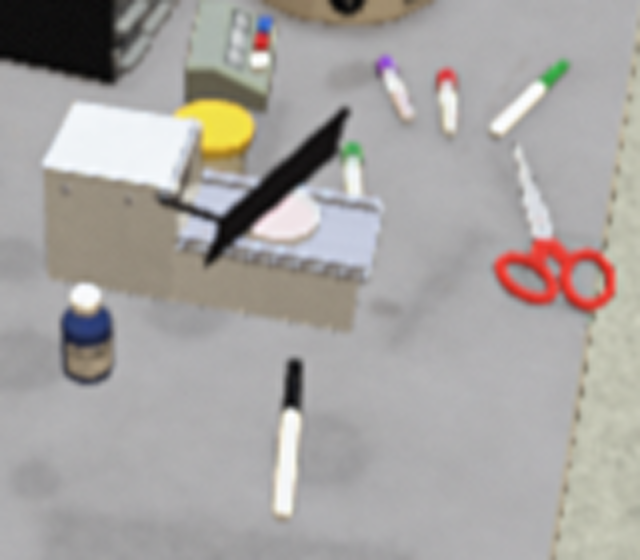

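```bash
python3 - <<'E'
from h import *
im=cv2.imread("pics/top0.png")
P=lambda x,y:((x+.5)/4-.5+235,(y+.5)/4-.5+135)
# roof corners & shelf end corners & dish & paddle end
rl,rr=[onz("top",P(*p),.103) for p in((230,63),(386,48))]
w=np.linalg.norm(rl-rr); print("rear roof",rl,rr,w)
el,er=[onz("top",P(*p),.062) for p in((275,530),(434,512))]
print("shelf end",el,er,np.linalg.norm(el-er))
mr=(rl+rr)/2; me=(el+er)/2
d=(mr-me)[:2]; print("len (226)",np.linalg.norm(d)); yaw=np.arctan2(d[1],d[0]); print("yaw",np.degrees(yaw))
for a,b in((rr,rl),(er,el)): 
    e=(b-a)[:2]; print("yaw lat",np.degrees(np.arctan2(e[1],e[0]))-90)
u=np.array([np.cos(yaw),np.sin(yaw)]); print("origin from rear",mr[:2]-.086*u,"from end",me[:2]+.140*u)
hsv=cv2.cvtColor(im,cv2.COLOR_BGR2HSV)
b,g,r=[im[:,:,i].astype(int) for i in range(3)]
m=((r-g>18)&(r>120)).astype(np.uint8); m[:, :290]=0;m[:,350:]=0;m[:200]=0;m[260:]=0
c=max(cv2.findContours(m,0,1)[0],key=cv2.contourArea); print("pink",cv2.minEnclosingCircle(c),cv2.contourArea(c))
(cx,cy),_=cv2.minEnclosingCircle(c); dish=onz("top",(cx,cy),.064); print("dish",dish)
O=mr[:2]-.086*u; rel=dish[:2]-O; v=np.array([-u[1],u[0]]); print("dish in box",rel@u,rel@v)
for p in((150,333),(186,480),(297,470),(240,322)):
    for z in (.187,.083):
        q=onz("top",P(*p),z)[:2]-O; print(p,z,q@u,q@v)
for nm,p,z in(("cup",(502,230),.067),("bottle",(74,202),.067),("marker tip",(170,468),.006),("marker end",(0,507),.006),("tube end",(492,460),.009),("tube",(600,425),.009)):
    q=onz("top",P(*p),z); r=q[:2]-O; print(nm,q,"box",r@u,r@v)
E
```

```text
rear roof [0.68485193 0.00076223 0.103     ] [ 0.69085909 -0.07557241  0.103     ] 0.07657064210403261
shelf end [ 0.46109801 -0.01677358  0.062     ] [ 0.46751267 -0.09531381  0.062     ] 0.07880175346776891
len (226) 0.22432582802704135
yaw 4.766040817858621
yaw lat 4.499622229394461
yaw lat 4.66918687556813
origin from rear [ 0.60215287 -0.04455059] from end [ 0.60382126 -0.04441149]
pink ((348.0, 200.0), 9.999999747378752e-05) 0.0
dish [ 0.59074043 -0.11155382  0.064     ]
dish in box -0.016940095588238297 -0.0658233243309301
(150, 333) 0.187 -0.047863965574125 0.09830711513988852
(150, 333) 0.083 -0.0379214473445976 0.09048588089755732
(186, 480) 0.187 -0.111678813171585 0.09035236055711661
(186, 480) 0.083 -0.10979124974260437 0.08152704668400966
(297, 470) 0.187 -0.11275148277346547 0.042812500574244176
(297, 470) 0.083 -0.11099931581543732 0.027986523253629478
(240, 322) 0.187 -0.04733906758469618 0.05922973779393763
(240, 322) 0.083 -0.03733029471790291 0.04647600711706082
cup [ 0.60560975 -0.13616703  0.067     ] box -0.004167234770042871 -0.09158687634918736
bottle [0.62454517 0.07696461 0.067     ] box 0.032411233771803806 0.1192345228148595
marker tip [0.49429661 0.02925389 0.006     ] box -0.10135111933455848 0.08251075986245683
marker end [0.47684598 0.11748611 0.006     ] box -0.11141044156162311 0.17188782222960697
tube end [ 0.49363185 -0.13833728  0.009     ] box -0.11593826244514935 -0.08444569256195973
tube [ 0.51019896 -0.19634374  0.009     ] box -0.10424802828660511 -0.14362810034057888
```

```bash
cat >> h.py <<'E'
O=np.array([.603,-.0445]); yaw=np.radians(4.7); u=np.array([np.cos(yaw),np.sin(yaw)]); v=np.array([-u[1],u[0]])
def b2w(x,y,z): return np.array([*(O+x*u+y*v),z])
def w2b(p): r=np.asarray(p)[:2]-O; return np.array([r@u,r@v,p[2]])*1000
E
python3 - <<'E'
from h import *
P=lambda x,y:((x+.5)/4-.5+235,(y+.5)/4-.5+135)
for z,p in((.067,(338,381)),): print("dish box mm",w2b(onz("top",P(*p),z)))
for p in((277,381),(398,381),(338,320),(338,441)): print(w2b(onz("top",P(*p),.065)))
for x in(-.08,-.11,-.12): print(x,b2w(x,.0345,.25))
print("slope -85.3 yaw; side check paddle_end", proj("side",b2w(-.112,.07,.187)),proj("top",b2w(-.112,.07,.187)))
print("shelf guides top px zoom",[(proj("top",b2w(-.14,s,.062))-[235,135])*4 for s in(.031,-.031)])
import workcell; print([k for k in dir(workcell) if not k.startswith('_')])
print(grip_point_offset) if 'grip_point_offset' in globals() else 0
E
```

```text
dish box mm [-7.07549105e+01  4.84549593e-04  6.70000000e+01]
[-67.37708012  29.64422833  65.        ]
[-73.84646314 -29.90662068  65.        ]
[-40.70419858  -4.24790538  65.        ]
[-99.79208652   3.4693785   65.        ]
-0.08 [ 0.52044213 -0.01667109  0.25      ]
-0.11 [ 0.49054301 -0.01912925  0.25      ]
-0.12 [ 0.48057664 -0.01994863  0.25      ]
slope -85.3 yaw; side check paddle_end [309.27992932 162.66023302] [292.88625125 252.93108076]
shelf guides top px zoom [array([290.45508266, 528.34227799]), array([415.56211946, 514.1031506 ])]
['IKError', 'finish_job', 'get_calibration', 'grip_point_offset', 'sense', 'snapshot']
0.0187
```

Emit:
move_arm(
  commands=[
    [[0.01,0.03,0.02],[0,0,0]],
    [[0.015,0.037,0.01],[0,0,-0.04]],
    [[0.015,0.037,0.01],[0,0,-0.04]],
    [[0.015,0.037,0.01],[0,0,-0.04]],
    [[0.015,0.037,0.01],[0,0,-0.04]],
    [[0.015,0.037,0.01],[0,0,-0.04]],
    [[0.015,0.037,0],[0,0,-0.04]],
    [[0.015,0.037,0],[0,0,-0.046]],
  ],
  gripper=0.42,
)

```text
time: 0.77
ee_pos: [0.3497, -0.3155, 0.3018]
eef_rot: [-180.0, -0.1, -85.4]
contact_force: [1.5, 0.5, -0.8]
grip_width: 0.71
```

Dish at box (-71, 0), rear edge ≈ -99.5, width ≈ 59 vs 57 given; fits. Moving over the paddle.

Emit:
move_arm(
  commands=[
    [[0.0188,0.0371,0],[0,0,0]],
    [[0.0188,0.0371,0],[0,0,0]],
    [[0.0188,0.0371,0],[0,0,0]],
    [[0.0188,0.0371,0],[0,0,0]],
    [[0.0188,0.0371,-0.01],[0,0,0]],
    [[0.0188,0.0371,-0.015],[0,0,0]],
    [[0.0188,0.0371,-0.015],[0,0,0]],
    [[0.0188,0.0371,-0.015],[0,0,0]],
  ],
)

```text
time: 1.43
ee_pos: [0.4963, -0.0262, 0.2486]
eef_rot: [-180.0, -0.0, -85.3]
contact_force: [1.1, -0.9, -0.2]
grip_width: 0.707
```

```bash
python3 - <<'E'
from h import *
for n,(a,b,c,d) in(("top",(135,280,235,385)),("side",(60,260,225,425))):
    im=snapshot(n)[:,:,::-1]; cv2.imwrite(f"pics/{n}1z.png",cv2.resize(im[a:b,c:d],None,fx=3,fy=3,interpolation=cv2.INTER_CUBIC))
s=sense(); print(s["time"],s["ee_pos"],w2b(s["ee_pos"]),s["eef_rot"],s["contact_force"])
E
```

```text
1.5333 [ 0.49619962 -0.0210506   0.246985  ] [-104.5198405    32.12161172  246.98500206] [179.84771393   0.24185357 -84.67704652] [-0.45210116 -0.48855041  0.33608719]
```

View pics/top1z.png

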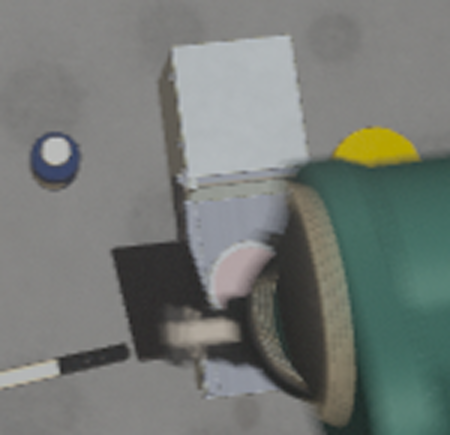

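View pics/side1z.png

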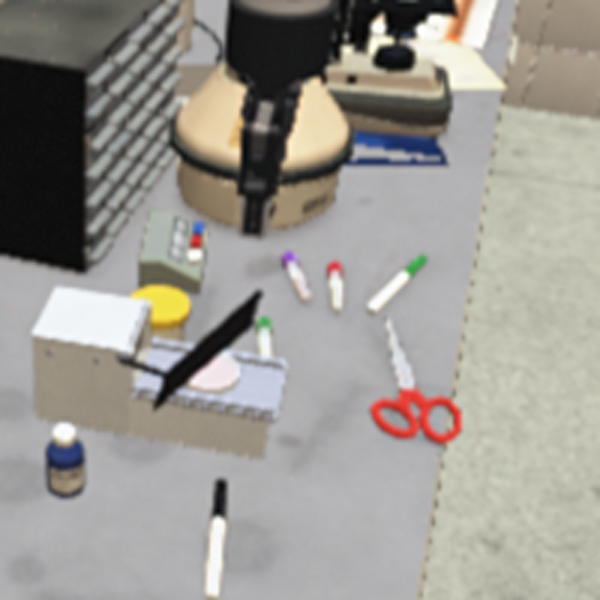

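```bash
python3 - <<'E'
from h import *
for z in(.235,.24,.245,.25): 
    print(z,[(proj("side",b2w(-.1045+dx,.0321+.040,z))-[225,60])*3 for dx in(-.011,.011)])
E
```

```text
0.235 [array([263.34984973, 258.46716906]), array([234.69747123, 254.28008471])]
0.24 [array([264.05491936, 252.86359877]), array([235.28827631, 248.69158039])]
0.245 [array([264.76547105, 247.21645961]), array([235.88364935, 243.05986712])]
0.25 [array([265.48156899, 241.52524144]), array([236.48364354, 237.38444185])]
```

Emit:
move_arm(
  commands=[
    [[0.004,0.003,-0.01],[0,0,-0.01]],
    [[0,0,-0.015],[0,0,0]],
    [[0,0,-0.015],[0,0,0]],
    [[0,0,-0.01],[0,0,0]],
    [[0,0,-0.01],[0,0,0]],
    [[0,0,-0.01],[0,0,0]],
    [[0,0,-0.01],[0,0,0]],
    [[0,0,-0.01],[0,0,0]],
  ],
)

```text
time: 2.2
ee_pos: [0.5003, -0.0252, 0.1586]
eef_rot: [-180.0, -0.0, -85.9]
contact_force: [-0.3, 0.8, 1.3]
grip_width: 0.71
```

Emit:
move_arm(
  commands=[
    [[0,0,-0.01],[0,0,0]],
    [[0,0,-0.01],[0,0,0]],
    [[0,0,-0.01],[0,0,0]],
    [[0,0,-0.01],[0,0,0]],
    [[0,0,-0.01],[0,0,0]],
    [[0,0,-0.01],[0,0,0]],
    [[0,0,-0.01],[0,0,0]],
    [[0,0,0],[0,0,0]],
  ],
)

```text
time: 2.87
ee_pos: [0.4991, -0.0248, 0.0872]
eef_rot: [179.9, 0.0, -85.8]
contact_force: [0.4, -0.3, 1.0]
grip_width: 0.711
```

```bash
cat > look.py <<'E'
import sys
from h import *
k=sys.argv[1]
for n,(a,b,c,d) in(("top",(135,280,215,385)),("side",(100,270,225,395))):
    im=snapshot(n)[:,:,::-1]; cv2.imwrite(f"pics/{n}{k}z.png",cv2.resize(im[a:b,c:d],None,fx=3.5,fy=3.5,interpolation=cv2.INTER_CUBIC))
s=sense(); print(s["time"],s["ee_pos"],w2b(s["ee_pos"]),s["eef_rot"],s["contact_force"],s["wrist_torque"],s["grip_width"])
E
python3 look.py 2
```

```text
2.9667 [ 0.49964313 -0.02481078  0.08867093] [-101.39601267   28.0919221    88.67093436] [ 1.79931783e+02  9.83812887e-03 -8.58253288e+01] [-0.82288467 -1.22021711  0.81391533] [ 0.06844586  0.0266749  -0.04875386] 0.7050740366932438
```

View pics/side2z.png

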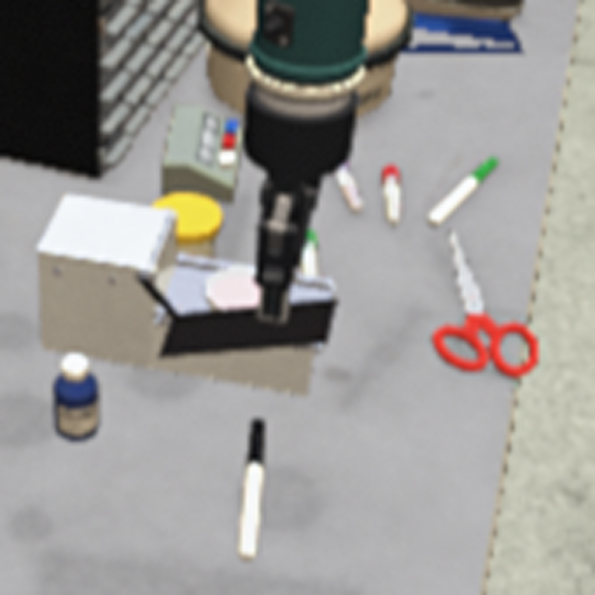

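View pics/top2z.png

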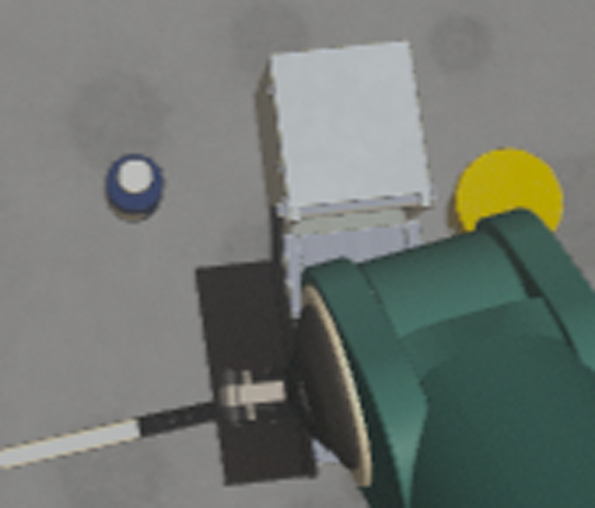

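Paddle is mostly down with the left finger on it (side ~273,315; top ~250,395), dish unmoved. Now going back behind the dish, then down.

Emit:
move_arm(
  commands=[
    [[-0.005,0.003,0],[0,0,0.009]],
    [[-0.006,0.002,0],[0,0,0]],
    [[-0.006,0.0,0],[0,0,0]],
    [[0,0,0],[0,0,0]],
    [[0,0,-0.007],[0,0,0]],
    [[0,0,-0.007],[0,0,0]],
    [[0,0,-0.007],[0,0,0]],
    [[0,0,-0.003],[0,0,0]],
  ],
)

```text
time: 3.63
ee_pos: [0.4828, -0.02, 0.0639]
eef_rot: [180.0, 0.0, -85.3]
contact_force: [1.4, 0.5, 1.9]
grip_width: 0.708
```

```bash
python3 look.py 3
```

```text
3.7333 [ 0.48246783 -0.01997433  0.06415064] [-118.11727072   34.31942823   64.15064145] [ 1.79892881e+02  1.05731771e-02 -8.53186190e+01] [0.28894083 0.72403284 1.54190289] [-0.04006868 -0.0761802  -0.00425053] 0.7126138943011523
```

View pics/side3z.png

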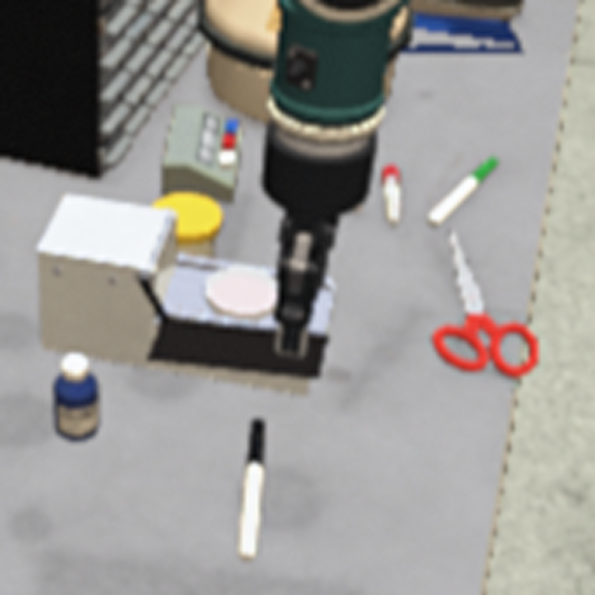

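Finger clear behind the dish, paddle nearly level. Final descent in small steps, watching force.

Emit:
move_arm(
  commands=[
    [[0,0,-0.003],[0,0,0]],
    [[0,0,-0.003],[0,0,0]],
    [[0,0,-0.003],[0,0,0]],
    [[0,0,-0.001],[0,0,0]],
    [[0,0,0],[0,0,0]],
    [[0,0,0],[0,0,0]],
    [[0,0,0],[0,0,0]],
    [[0,0,0],[0,0,0]],
  ],
)

```text
time: 4.4
ee_pos: [0.4828, -0.0199, 0.0552]
eef_rot: [180.0, -0.0, -85.3]
contact_force: [0.6, 0.2, 1.9]
grip_width: 0.707
```

```bash
python3 look.py 4; python3 - <<'E'
from h import *
p=[(proj("side",b2w(-.140,y,.058))-[225,100])*3.5 for y in(.048,.092)]; print("level paddle end corners",p)
print([(proj("side",b2w(-.012,y,.058))-[225,100])*3.5 for y in(.048,.092)])
E
```

```text
4.5 [ 0.48277441 -0.01988361  0.05518835] [-117.80428965   34.38472152   55.18834693] [ 1.79984891e+02 -4.32096944e-03 -8.53126409e+01] [ 1.35631572 -0.07244877  1.25891709] [ 0.05295164 -0.1241066  -0.02960278] 0.7102705530479533
level paddle end corners [array([319.17642013, 349.73923897]), array([310.8648339 , 387.95045449])]
[array([153.75953636, 320.46043418]), array([139.9175605 , 356.56822225])]
```

View pics/side4z.png

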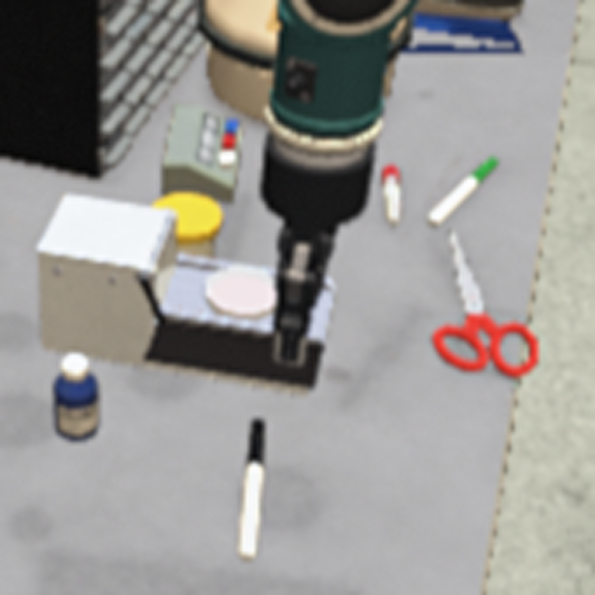

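View pics/top4z.png

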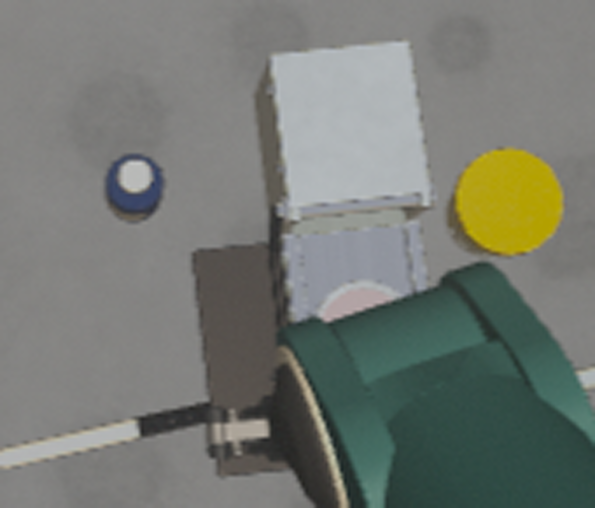

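Emit:
move_arm(
  commands=[
    [[0,0,-0.001],[0,0,0]],
    [[0.003,0.0002,-0.001],[0,0,0]],
    [[0.004,0.0003,0],[0,0,0]],
    [[0.005,0.0004,0],[0,0,0]],
    [[0.005,0.0004,0],[0,0,0]],
    [[0.005,0.0004,0],[0,0,0]],
    [[0.005,0.0004,0],[0,0,0]],
    [[0.005,0.0004,0],[0,0,0]],
  ],
)

```text
time: 5.17
ee_pos: [0.5155, -0.0173, 0.0531]
eef_rot: [180.0, -0.0, -85.3]
contact_force: [-2.2, -0.2, 0.9]
grip_width: 0.709
```

```bash
python3 look.py 5
```

```text
5.2667 [ 0.51654797 -0.01722417  0.05336848] [-83.926386    34.26785808  53.36847713] [-1.79881499e+02  8.69709576e-03 -8.53242332e+01] [ 1.2760558  -0.17765858  1.51302616] [ 0.02840277 -0.31456501 -0.07291344] 0.7095142597726796
```

View pics/side5z.png

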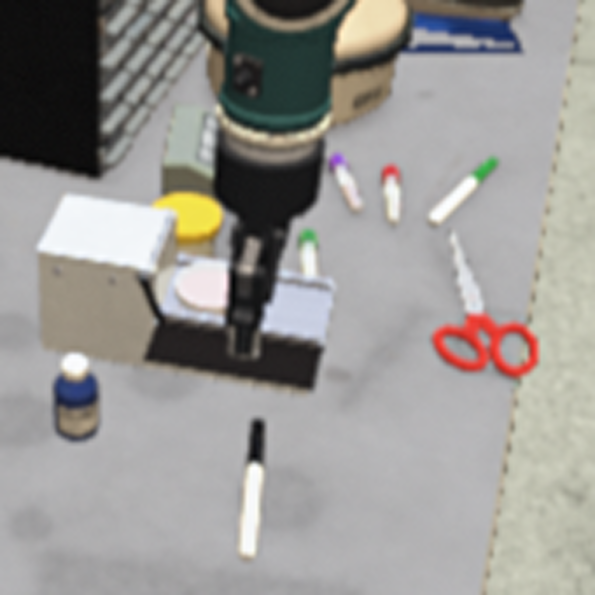

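The dish is moving ahead of the finger and the paddle stays level. Continuing the push.

Emit:
move_arm(
  commands=[
    [[0.005,0.0004,0],[0,0,0]],
    [[0.005,0.0004,0],[0,0,0]],
    [[0.005,0.0004,0],[0,0,0]],
    [[0.005,0.0004,0],[0,0,0]],
    [[0.005,0.0004,0],[0,0,0]],
    [[0.005,0.0004,0],[0,0,0]],
    [[0.005,0.0004,0],[0,0,0]],
    [[0.005,0.0004,0],[0,0,0]],
  ],
)

```text
time: 5.93
ee_pos: [0.5554, -0.0141, 0.0531]
eef_rot: [180.0, -0.0, -85.3]
contact_force: [-1.7, 0.7, 0.7]
grip_width: 0.708
```

```bash
python3 look.py 6
```

```text
6.0333 [ 0.55637113 -0.01401308  0.05336063] [-43.97402156  34.20510362  53.36063329] [-1.79895214e+02  8.62451045e-03 -8.53215570e+01] [0.5643507  0.13935962 3.49621089] [ 0.01949305 -0.118067   -0.03239276] 0.7087611458395898
```

View pics/side6z.png

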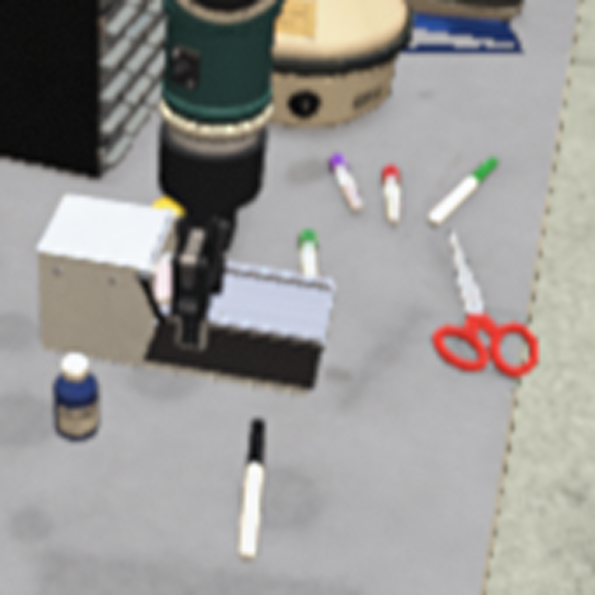

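View pics/top6z.png

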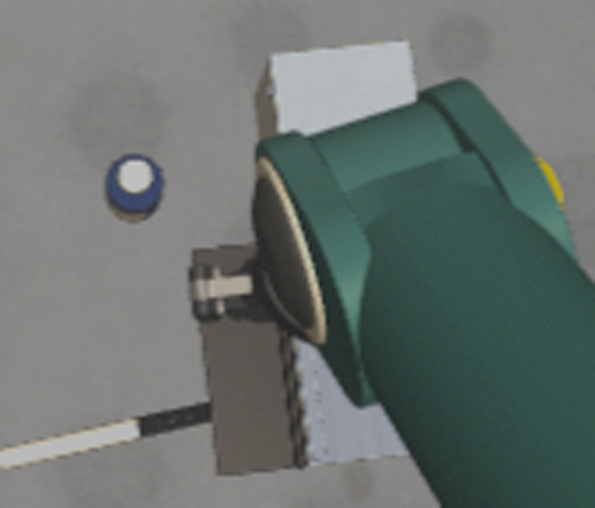

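Emit:
move_arm(
  commands=[
    [[0.004,0.0003,0],[0,0,0]],
    [[0.004,0.0003,0],[0,0,0]],
    [[0.004,0.0003,0],[0,0,0]],
    [[0.003,0.0003,0],[0,0,0]],
    [[0.002,0.0001,0],[0,0,0]],
    [[0,0,0],[0,0,0]],
    [[0,0,0],[0,0,0]],
    [[0,0,0],[0,0,0]],
  ],
)

```text
time: 6.7
ee_pos: [0.5723, -0.0129, 0.0534]
eef_rot: [-180.0, 0.0, -85.3]
contact_force: [0.1, -0.1, 3.0]
grip_width: 0.713
```

```bash
python3 look.py 7
```

```text
6.8 [ 0.57220775 -0.01285139  0.05339747] [-28.09546363  34.06525481  53.39747178] [-1.79959894e+02 -3.43150552e-04 -8.53209837e+01] [-0.79780991  0.33245459  3.00561715] [ 0.12742804  0.11122797 -0.02339286] 0.7083446268310573
```

View pics/side7z.png

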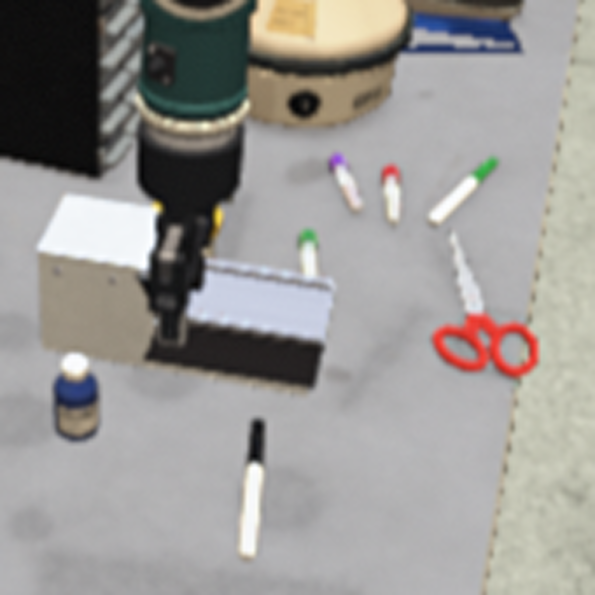

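Dish no longer visible; advancing a few more mm to be sure (limit is front at −8).

Emit:
move_arm(
  commands=[
    [[0.002,0.0001,0],[0,0,0]],
    [[0.002,0.0002,0],[0,0,0]],
    [[0.001,0.0001,0],[0,0,0]],
    [[0,0,0],[0,0,0]],
    [[0,0,0],[0,0,0]],
    [[0,0,0],[0,0,0]],
    [[0,0,0],[0,0,0]],
    [[0,0,0],[0,0,0]],
  ],
)

```text
time: 7.47
ee_pos: [0.5769, -0.0126, 0.0531]
eef_rot: [180.0, -0.0, -85.3]
contact_force: [-1.3, 0.2, 2.6]
grip_width: 0.711
```

Emit:
move_arm(
  commands=[
    [[-0.004,-0.0003,0],[0,0,0]],
    [[-0.008,-0.0007,0],[0,0,0]],
    [[-0.008,-0.0007,0],[0,0,0]],
    [[-0.008,-0.0007,0],[0,0,0]],
    [[-0.008,-0.0007,0],[0,0,0]],
    [[-0.008,-0.0006,0],[0,0,0]],
    [[-0.006,-0.0005,0],[0,0,0]],
    [[0,0,0],[0,0,0]],
  ],
)

```text
time: 8.13
ee_pos: [0.5338, -0.0165, 0.0573]
eef_rot: [-179.1, -0.0, -85.4]
contact_force: [2.2, 0.7, 3.6]
grip_width: 0.712
```

```bash
python3 look.py 8
```

```text
8.2333 [ 0.52922496 -0.01663816  0.05453029] [-71.24400822  33.81316724  54.53029426] [-1.79701562e+02 -1.15564268e-02 -8.53438499e+01] [ 1.85614769 -0.24672085  3.30554023] [ 0.11936177 -0.52302431 -0.10326233] 0.7100615759947508
```

View pics/side8z.png

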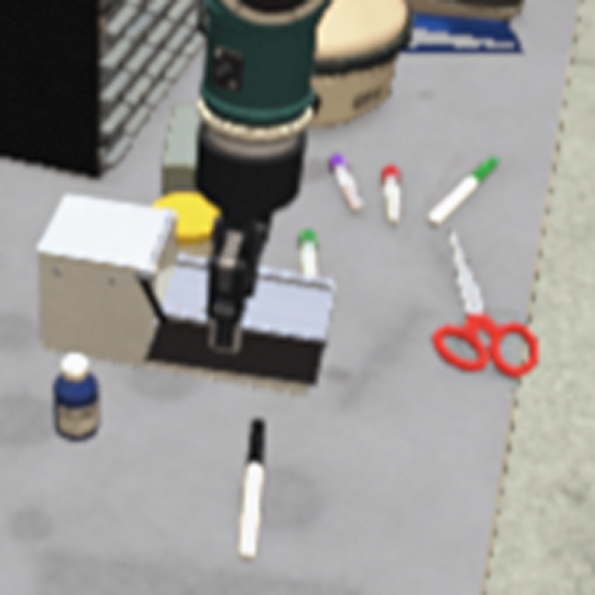

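View pics/top8z.png

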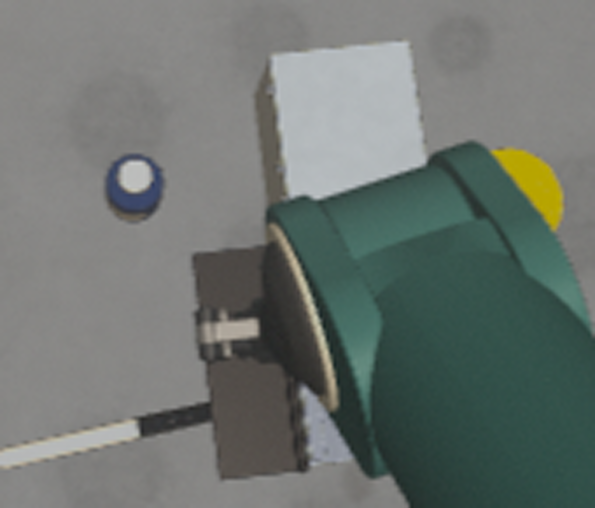

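The shelf is empty and the paddle still held. Retreating to where I pressed first, then rising so the flap shuts gently.

Emit:
move_arm(
  commands=[
    [[-0.005,-0.0004,0],[0,0,0]],
    [[-0.006,-0.0005,0],[0,0,0]],
    [[-0.006,-0.0005,0],[0,0,0]],
    [[-0.006,-0.0005,0],[0,0,0]],
    [[-0.004,-0.0003,0.003],[0,0,0]],
    [[0,0,0.005],[0,0,0]],
    [[0,0,0.01],[0,0,0]],
    [[0,0,0.01],[0,0,0]],
  ],
)

```text
time: 8.9
ee_pos: [0.4991, -0.0189, 0.0816]
eef_rot: [179.9, 0.0, -85.3]
contact_force: [-0.5, 0.9, 1.5]
grip_width: 0.712
```

Emit:
move_arm(
  commands=[
    [[0,0,0.01],[0,0,0]],
    [[0,0,0.01],[0,0,0]],
    [[0,0,0.01],[0,0,0]],
    [[0,0,0.01],[0,0,0]],
    [[0,0,0.01],[0,0,0]],
    [[0,0,0.01],[0,0,0]],
    [[0,0,0.01],[0,0,0]],
    [[0,0,0.01],[0,0,0]],
  ],
)

```text
time: 9.57
ee_pos: [0.4998, -0.0189, 0.1621]
eef_rot: [180.0, -0.0, -85.3]
contact_force: [1.5, -0.6, -0.0]
grip_width: 0.707
```

Emit:
move_arm(
  commands=[
    [[0,0,0.01],[0,0,0]],
    [[0,0,0.01],[0,0,0]],
    [[0,0,0.015],[0,0,0]],
    [[0,0,0.02],[0,0,0]],
    [[0,0,0.02],[0,0,0]],
    [[0,0,0.02],[0,0,0]],
    [[0,0,0.02],[0,0,0]],
    [[0,0,0.01],[0,0,0]],
  ],
)

```text
time: 10.23
ee_pos: [0.5005, -0.0187, 0.2888]
eef_rot: [-179.9, -0.0, -85.3]
contact_force: [0.3, -0.4, 0.8]
grip_width: 0.712
```

Emit:
move_arm(
  commands=[
    [[-0.005,-0.02,0],[0,0,0]],
    [[-0.015,-0.035,0],[0,0,0]],
    [[-0.015,-0.035,0],[0,0,0]],
    [[-0.015,-0.035,0],[0,0,0]],
    [[-0.015,-0.035,0],[0,0,0]],
    [[-0.015,-0.035,0],[0,0,0]],
    [[-0.015,-0.035,0],[0,0,0]],
    [[0,-0.02,0],[0,0,0]],
  ],
)

```text
time: 10.9
ee_pos: [0.401, -0.2729, 0.2859]
eef_rot: [179.8, -0.0, -85.7]
contact_force: [-0.3, 0.8, -0.3]
grip_width: 0.711
```

```bash
python3 look.py 9
```

```text
11.0 [ 0.40310657 -0.27260568  0.28577782] [-217.91190606 -210.95968272  285.77782264] [ 1.79928753e+02 -1.64724016e-02 -8.57208344e+01] [ 0.36973011  0.57803082 -0.19124809] [ 0.03420109 -0.01414534 -0.00570164] 0.7036235145540816
```

View pics/side9z.png

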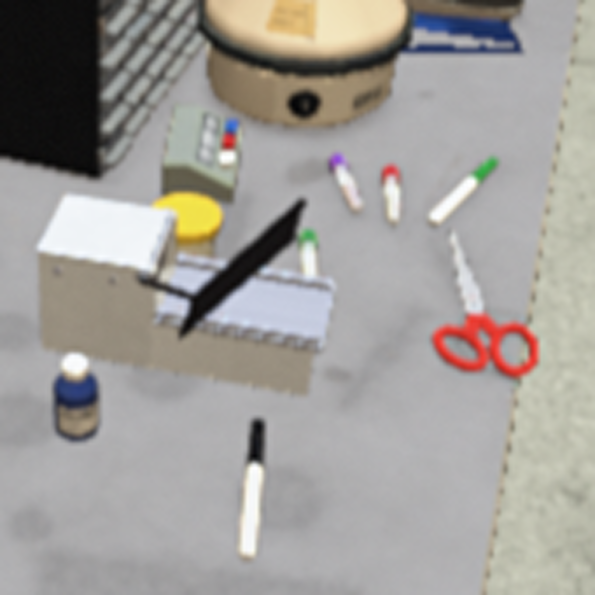

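View pics/top9z.png

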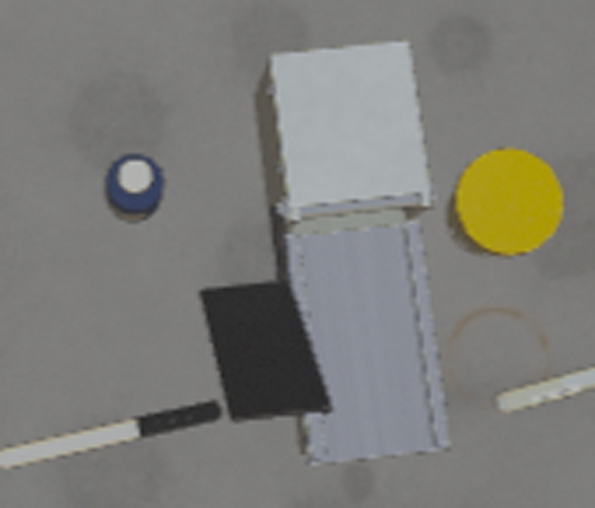

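The shelf is empty. The paddle is back at its shut position: its corner is at px (272.4, 218), against (272.5, 218) at the start. The cup, bottle, marker and tube look unmoved.

```bash
python3 - <<'E'
from workcell import *
print(finish_job())
E
```

```text
the job is handed in; nothing more can be done
None
```

The petri dish has been discarded into the drop box, and I handed the job in at about 11 s.

I pressed the paddle level with the left fingertip. While it stayed down, I pushed the dish along the shelf and under the flap with the right fingertip. I then drew back along the paddle and rose, so the flap shut gently.

- **Dish:** it disappeared under the flap during the push and the shelf is empty in both final views. I could not see inside the box, so its rest on the bin floor is inferred.
- **Flap:** the paddle is back at its starting position in the top view, to within about a pixel, so the flap is shut.
- **Bystanders:** by eye, the cup, bottle, marker and tube are where they started.
- **Forces:** readings at the end of each move stayed under about 4 N. As I started drawing back, the tool height read 4 mm high and the tilt about 1 degree off. Both were settling back 0.1 s later, and the paddle stayed down.

No check failed.

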